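# Unlock the eccentric cam and push the tray carriage home

### The job

The instrument tray waits on its carriage in front of the drying hood, locked by the yellow eccentric cam. With your fingertips, first push the cam's lever round until the cam is at its low point, against its stop, and only then push the blue end plate of the carriage forward until the carriage is fully home and the plate closes the hood. Do not lift the tray off the carriage, leave everything else on the counter where it stands, and finish clear of the dock.

Things in the scene. Friction and masses are not known exactly. Their poses are not given: they have to be found in the camera images.
- dock: Fixed drying dock; its place and heading change. Origin on the counter; x = the carriage's travel direction (forward, into the hood), y left of that, z up. Aluminium base x -150..220, y -80..80 mm, 12 mm thick, with an ear for the cam on the right (-y). White hood with clear roof: x 15..216, y -72..72 mm, top 75 mm (a steel pipe on it to 83 mm) above the counter, mouth at x = 15 mm.
- carriage (a joint): Carriage travel along dock +x, m: 0 = fully back, 0.11 = fully home against its end stop; starts at 0 to 0.012. About 2.5 N sliding friction, no spring: it stays where left. With the cam off its low point the carriage's brass roller strikes the cam after 30 to 45 mm of travel; pushing on only jams it.
- push_face (a point): Centre of the rear (robot-side) face of the carriage's blue end plate, the face to push, 85 mm above the counter; axes as the dock's. Plate upright, 120 mm wide (dock y), 8 mm thick, 22 to 108 mm above the counter. Behind it only the base (12 mm high, 45 mm long), then bare counter. At dock (-105, 0) mm at travel 0, (5, 0) at home.
- roller (a point): Centre of the top of the brass follower roller (16 mm diameter, top 51 mm above the counter) that stands out on the right side of the carriage. At travel 0 at dock (-85, -83) mm; moves with the carriage.
- cam (a joint): Angle of the eccentric cam about its upright axis, rad: 0 = low point, against its stop (carriage free); 2.8 = other stop; starts at 1.6 to 2.6 (locked). Grows clockwise seen from above, so unlock by turning counter-clockwise. The roller passes only below about 0.5. Friction 0.2 N m, no spring: it stays where left.
- cam_axis (a point): Point on the cam's axis, fixed to the dock at (0, -102) mm, 100 mm above the counter, at the top of the lever. A spindle of 18 mm diameter stands on the axis. The yellow cam disc (56 mm diameter, 20 mm off-centre, black dot on its high side) turns below, 32 to 46 mm above the counter.
- lever_knob (a point): Centre of the red upright knob (22 mm diameter, 75 to 125 mm above the counter) on the lever's end, given at 100 mm height, 78 mm from the cam axis. Lever direction from the axis, seen from above in the dock frame, counter-clockwise from +x: -15 degrees minus the cam angle. At the low point it points nearly forward; locked, to the right or back towards the robot.
- lever_mid (a point): Point half-way along the lever, 45 mm from the cam axis, 87 mm above the counter. The lever is a straight steel bar from axis to knob, 10 mm thick sideways, 75 to 100 mm above the counter, with free space under it down to 51 mm. To unlock, push the bar on its clockwise side (seen from above) round the dock's outer right side to the forward position.
- tray: Loose aluminium instrument tray 160 x 105 x 22 mm, about 0.3 kg, instruments inside, lying on the carriage between 10 mm high lips with some slack. Origin at the centre of its underside, 28 mm above the counter; x along its length.
- cup: Loose blue plastic cup, 64 mm diameter, 75 mm high, to the left of the dock. Origin under its centre. Leave alone.
- sharps: Loose yellow jar with orange cap, 90 mm diameter, 130 mm high, to the left of the dock. Origin under its centre. Leave alone.
- brush: Loose cleaning brush with green handle lying to the left of the dock. Leave alone.
- spare_tray: Loose empty aluminium tray 180 x 100 x 22 mm on the counter to the right of the dock. Origin under its centre. Leave alone.
- spray: Loose white bottle with blue cap, 60 mm diameter, 170 mm high, to the right of the dock. Origin under its centre. Leave alone.
- amber: Loose small amber jar with white cap, 52 mm diameter, 70 mm high, ahead and right of the dock. Origin under its centre. Leave alone.
There are look-alikes about, which are no part of the job. Leave any red look-alike of the tray alone.

How it is judged:
On the way, in this order (a step that is already met when the one before it is completed fails the run):
1. the cam is turned to its low point (within 0.3 rad) while the carriage is still back, not past the cam (travel under 55 mm) (value of joint cam below 0.3 rad and value of joint carriage below 0.055 m), for 0.2 s.
2. the carriage is pushed home (within 4 mm of the end of its travel) (value of joint carriage above 0.106 m), for 0.2 s.
At the end, for the whole second after the job is handed in: The cam is within 0.3 rad of its low point, the carriage is within 4 mm of the end of its travel and at rest, and the tray still lies flat on the carriage (value of joint cam below 0.3 rad and value of joint carriage above 0.106 m and velocity of joint carriage below 0.01 m/s and x of tray in the frame of push_face between 0.06 and 0.13 m and z of tray in the frame of push_face below -0.049 m and angle between tray's own z axis and vertical below 0.12 rad); the robot touches nothing.
It fails at once if the tray is lifted off the carriage (raised more than 12 mm) (z of tray in the frame of push_face above -0.045 m).
It fails at once if something else on the counter is moved by more than 25 mm (distance of any of cup, sharps, brush, spare_tray, spray, amber from where it was at the start of the episode above 0.025 m).
It also fails if it takes over 53 s, if anything falls off the work surface, if the arm or the gripper's body presses on something with over 40 N, if the wrist force passes 120 N, or if a joint passes its speed limit or range.

### The arm

A 6-joint arm with a two-finger parallel gripper is mounted at the origin on the work surface. World frame = base frame: x ahead of the robot, y to its left, z up, the work surface at z = 0. Lengths are in m, angles in rad, forces in N, time in s.
With the tool pointing down it reaches from about 0.375 to 0.975 m from the base axis. Payload 3.8 kg.
Tool frame: the origin (TCP) lies midway between the tips of the shut fingers; the grasp point (between the pads) lies 19 mm behind it; z points along the fingers, y is the line along which they close (so a half turn about z gives the same grasp; the last joint's range is limited). The gripper opens to 88 mm and grips with 3 to 60 N. Pads are 18 mm wide; open, the fingers measure 123 mm over their backs; the gripper's body (75 mm by 187 mm) begins 45 mm behind the grasp point.
Start: joints at [-1.205, 0.264, 1.604, -0, 1.274, -0.037], TCP at [0.265, -0.621, 0.239] pointing down, gripper open.
Joint ranges: [-2.63, 2.63], [-0.94, 2.18], [0.31, 2.57], [-1.31, 4.45], [0, 2.66], [-2.55, 2.55]. Speed limits (rad/s): [2.57, 2.57, 3.14, 3.14, 3.14, 3.14].

### API

Orientations are given as a rotation vector (axis times angle).
In Python, from cell import manip, inverse_kinematics, cams, order gives the robot as it stands. Calls block until the motion is done:
- manip.move_pose(position, orientation): joint-space move of the TCP to a pose.
- manip.move_linear(position, rate=0.15, rot=None): straight line of the TCP; rot=None keeps the orientation; rate is the mean speed in m/s.
- manip.set_joints(angles): joint-space move.
- manip.set_gripper(opening, force=None): finger opening in m; force is the grip in N (None keeps the last); returns when the fingers have stopped.
- manip.dwell(seconds).
- inverse_kinematics(position, orientation): joint angles nearest the present ones, or None.
- manip.state(): the state.
- cams.capture(name): name is "side" or "top" or "wrist"; returns a dict with "image" (400x640x3 uint8, blue, green, red), "z_map" (400x640 float32, m along the optical axis (not along the pixel's ray), 0 where there is no reading), "intrinsics" (3x3 intrinsics, pixels), "position" and "orientation" of the camera in the world; the wrist camera has in their place "T_tool_cam" (4x4, takes a point from camera to tool coordinates, whose origin is the TCP and whose axes are the flange's). Camera axes: x right, y down, z forward; pixel columns grow to the right and rows downward; lengths in m; the calibration is good to about 2 mm. A picture is of the moment at which its call begins: read the wrist's pose just before it.
A pose or a line that the arm cannot do raises manip.IKError and nothing moves.
- order.close_job(): hands the job in; it is judged then, once.
The state is a dict: "clock": time; "joint_pos": joint angles; "joint_velocities": joint speeds; "tau": joint torques, N m; "tool_pos": TCP position; "tcp_rot": TCP orientation; "contact_force": force on the tool from outside, world axes, zero at the start; "moment": the same for the moment, N m; "gripper_width": finger opening in m; "grasp_force": force on a finger pad.
Only numpy, scipy, OpenCV 4.12 (cv2) and the standard library are available. Lean on these libraries where they do the work, as an engineer would, in place of code of your own. Each camera call takes 0.05 s, during which the arm holds its last target. There are 200 camera calls.

## Working session

There is one attempt and no reset: what is moved stays moved. The work goes in short steps, each a Python script; the robot and the scene stay as the last script left them, time stands still between calls to the robot, and variables do not carry over. Pictures are saved under pics/ and viewed, at most 10 in all, crops included, and the job is handed in when it is done.

```bash
ls && mkdir -p pics && cat > h.py <<'E'
import numpy as np, cv2
from scipy.spatial.transform import Rotation as R
from cell import manip, inverse_kinematics, cams, order
def rotm(o):
    o=np.array(o,float)
    if o.shape==(3,3): return o
    return (R.from_rotvec(o) if o.size==3 else R.from_quat(o)).as_matrix()
def pts(c):
    z=c["z_map"];K=np.array(c["intrinsics"]);v,u=np.mgrid[:z.shape[0],:z.shape[1]]
    p=np.stack([(u-K[0,2])/K[0,0]*z,(v-K[1,2])/K[1,1]*z,z],-1)
    return p@rotm(c["orientation"]).T+np.array(c["position"])
E
python3 - <<'E'
from h import *
c=cams.capture("top");cv2.imwrite("pics/top.png",c["image"])
print(c["position"],c["orientation"],c["intrinsics"])
s=cams.capture("side");cv2.imwrite("pics/side.png",s["image"])
print(s["position"],s["orientation"])
P=pts(c);np.savez("t.npz",P=P,im=c["image"]);Q=pts(s);np.savez("s.npz",P=Q,im=s["image"])
print(manip.state())
E
```

```text
pics
[ 0.42762485 -0.01098327  1.31412932] [-2.11677943  2.16667216 -0.13642145] [[398.61692542   0.         319.55878487]
 [  0.         398.61692542 197.05509388]
 [  0.           0.           1.        ]]
[0.41468953 0.71869684 1.00924289] [-0.35179419  2.86760271 -1.01016671]
{'clock': 0.1, 'joint_pos': array([-1.20491115e+00,  2.64677115e-01,  1.60519999e+00,  4.00131588e-06,
        1.27370352e+00, -3.68717935e-02]), 'joint_velocities': array([ 0.0009161 , -0.00214915, -0.00253006,  0.00018942,  0.00098924,
       -0.00053438]), 'tau': array([ 7.76585648e-05, -5.03622544e+01, -3.58070433e+01,  7.30951759e-02,
        2.33463891e-02, -6.38086635e-05]), 'tool_pos': array([ 0.26436334, -0.62039694,  0.2375332 ]), 'tcp_rot': array([-3.07618489e+00, -6.27987629e-01,  5.05146408e-04]), 'contact_force': array([ 0.02505053,  0.07727649, -0.2909079 ]), 'moment': array([0.01571717, 0.01030967, 0.00657144]), 'grasp_force': 0.0, 'gripper_width': 0.08819217223655094}
```

View pics/top.png

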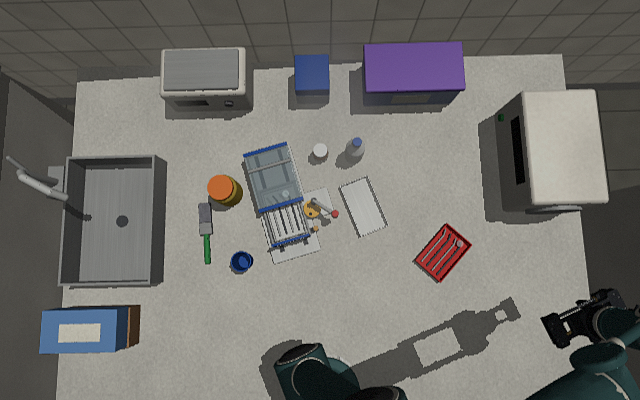

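View pics/side.png

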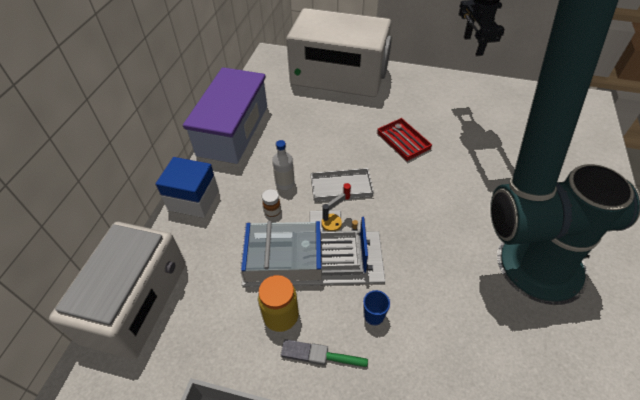

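Top view: the hood is around (272,178) px, the blue end plate around (288,246), the cam spindle around (313,203), and the red knob around (335,214). The spare tray is at (362,207), near the lever's sweep. The side view agrees. Next I'll measure these.

```bash
python3 - <<'E'
from h import *
for n in "ts":
    d=np.load(n+".npz");P,im=d["P"],d["im"];hsv=cv2.cvtColor(im,cv2.COLOR_BGR2HSV)
    ok=(P[...,0]>.3)&(P[...,0]<.95)&(np.abs(P[...,1])<.35)
    H,S,V=hsv[...,0],hsv[...,1],hsv[...,2]
    red=((H<6)|(H>174))&(S>150)&ok&(P[...,1]>-.2)
    blue=(H>100)&(H<125)&(S>130)&(V>60)&ok
    yel=(H>18)&(H<30)&(S>140)&ok
    for nm,m in(("red",red),("blue",blue),("yel",yel)):
        k,l,st,ce=cv2.connectedComponentsWithStats(m.astype(np.uint8))
        for i in range(1,k):
            if st[i,4]>=12:
                q=P[l==i];(c,sz,a)=cv2.minAreaRect((q[:,:2]*1000).astype(np.float32))
                print(n,nm,st[i,4],ce[i].round(),"med",np.median(q,0).round(3),"zmax",np.percentile(q[:,2],95).round(3),"rect",np.round(c),np.round(sz),round(a,1))
t=np.load("t.npz");cv2.imwrite("pics/c1.png",cv2.resize(t["im"][130:275,190:400],None,fx=3.8,fy=3.8,interpolation=cv2.INTER_CUBIC))
E
```

```text
t blue 21 [299.  88.] med [0.945 0.061 0.121] zmax 0.123 rect [946.  61.] [25.  9.] 89.3
t blue 128 [265. 149.] med [0.762 0.177 0.075] zmax 0.079 rect [763. 177.] [ 11. 143.] 15.3
t blue 161 [279. 205.] med [0.582 0.132 0.075] zmax 0.079 rect [584. 128.] [ 12. 144.] 15.3
t blue 73 [290. 240.] med [0.47  0.099 0.108] zmax 0.111 rect [470.  98.] [ 11. 124.] 12.6
t blue 182 [242. 262.] med [0.407 0.259 0.009] zmax 0.077 rect [409. 252.] [61. 58.] 89.9
t blue 12 [236. 264.] med [0.4   0.276 0.035] zmax 0.049 rect [402. 276.] [18.  3.] 23.0
t yel 297 [233. 195.] med [0.611 0.271 0.088] zmax 0.112 rect [525. 157.] [387.  84.] 53.2
t yel 98 [309. 210.] med [0.564 0.042 0.046] zmax 0.05 rect [567.  38.] [51. 35.] 32.2
s red 76 [347. 190.] med [ 0.546 -0.033  0.117] zmax 0.128 rect [548. -37.] [16. 20.] 20.8
s blue 47 [280. 144.] med [ 0.755 -0.107  0.171] zmax 0.173 rect [ 754. -108.] [20. 25.] 16.5
s blue 113 [201. 178.] med [0.945 0.023 0.12 ] zmax 0.124 rect [945.  22.] [105.  10.] 89.8
s blue 115 [364. 237.] med [0.472 0.103 0.108] zmax 0.111 rect [469.  97.] [ 19. 117.] 11.3
s blue 172 [246. 247.] med [0.762 0.183 0.076] zmax 0.078 rect [764. 178.] [ 10. 144.] 15.4
s blue 183 [318. 245.] med [0.584 0.135 0.076] zmax 0.079 rect [585. 129.] [ 10. 145.] 15.0
s blue 214 [376. 306.] med [0.412 0.243 0.073] zmax 0.078 rect [412. 254.] [59. 61.] 15.6
s yel 246 [332. 223.] med [0.572 0.035 0.047] zmax 0.05 rect [574.  31.] [51. 58.] 7.0
s yel 734 [281. 315.] med [0.613 0.34  0.079] zmax 0.11 rect [620. 297.] [121.  70.] 64.0
```

View pics/c1.png

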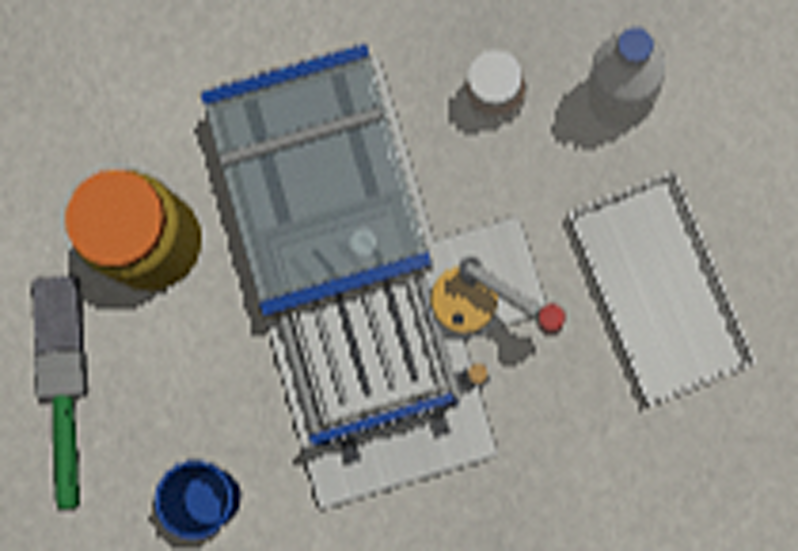

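Two strip centres on the hood give a dock heading of 15.3° and an origin near (563,122) mm. The plate lies on that axis at a travel of about 5 mm. The cam axis comes out at about (590,24) mm. The knob direction gives a cam angle of about 2.2 rad, inside the 1.6–2.6 range. Next I'll plan the sweep and check the IK.

```bash
cat >> h.py <<'E'
HD=np.radians(15.3); O=np.array([.5626,.1225])
u=lambda t: np.array([np.cos(t),np.sin(t)])
def dock(x,y): return O+x*u(HD)+y*u(HD+np.pi/2)
AX=dock(0,-.102)
def down(a): return (R.from_euler('z',a)*R.from_euler('x',np.pi)).as_rotvec()
def lev(deg,off=.014,r=.045,z=.075,s=90):
    """TCP pose beside the lever (world angle deg): off to its clockwise side, tool y along the bar"""
    t=np.radians(deg); p=AX+r*u(t)+off*u(t-np.pi/2)
    return np.r_[p,z],down(t+np.radians(s))
E
python3 - <<'E'
from h import *
print(AX)
for s in(90,-90):
    for d in(-125,-90,-45,0,3):
        j=inverse_kinematics(*lev(d,s=s));print(s,d,None if j is None else np.round(j,2))
for a in (HD,HD+np.pi/2,HD-np.pi/2,HD+np.pi):
    for x in(-.14,-.115,-.004):
        j=inverse_kinematics(np.r_[dock(x,0),.07],down(a));print(round(a,2),x,None if j is None else np.round(j,2))
E
```

```text
[0.58951505 0.02411514]
90 -125 [-0.05  0.19  2.02 -0.    0.93  2.13]
90 -90 [-0.08  0.23  1.97 -0.    0.94  1.49]
90 -45 [-0.07  0.29  1.89 -0.    0.96  0.72]
90 0 [-0.02  0.33  1.84 -0.    0.97 -0.02]
90 3 [-0.02  0.33  1.84 -0.    0.97 -0.07]
-90 -125 [-0.05  0.19  2.02  0.    0.93 -1.01]
-90 -90 [-0.08  0.23  1.97  0.    0.94 -1.65]
-90 -45 [-0.07  0.29  1.89  0.    0.96 -2.43]
-90 0 None
-90 3 None
0.27 -0.14 [ 0.14 -0.01  2.26  0.    0.9   1.44]
0.27 -0.115 [0.15 0.03 2.21 0.   0.9  1.45]
0.27 -0.004 [0.17 0.23 1.98 0.   0.93 1.47]
1.84 -0.14 [ 0.14 -0.01  2.26 -0.    0.9  -0.13]
1.84 -0.115 [ 0.15  0.03  2.21 -0.    0.9  -0.12]
1.84 -0.004 [ 0.17  0.23  1.98 -0.    0.93 -0.1 ]
-1.3 -0.14 None
-1.3 -0.115 None
-1.3 -0.004 None
3.41 -0.14 [ 0.14 -0.01  2.26  0.    0.9  -1.7 ]
3.41 -0.115 [ 0.15  0.03  2.21  0.    0.9  -1.69]
3.41 -0.004 [ 0.17  0.23  1.98  0.    0.93 -1.67]
```

```bash
python3 - <<'E'
from h import *
manip.set_gripper(0)
p,r=lev(-125,off=.032); p[2]=.27
manip.move_pose(p,r)
s=manip.state();print(s["clock"],s["tool_pos"]-p,s["contact_force"])
c=cams.capture("wrist");cv2.imwrite("pics/w1.png",c["image"])
T=rotm(s["tcp_rot"]);X=np.array(c["T_tool_cam"]);K=np.array(c["intrinsics"])
Rc=T@X[:3,:3];tc=T@X[:3,3]+s["tool_pos"]
c["orientation"]=Rc;c["position"]=tc;P=pts(c)
hsv=cv2.cvtColor(c["image"],cv2.COLOR_BGR2HSV);H,S,V=cv2.split(hsv)
m=((H<6)|(H>174))&(S>130)&(P[...,2]>.06)
k,l,st,ce=cv2.connectedComponentsWithStats(m.astype(np.uint8))
for i in range(1,k):
    if st[i,4]>60:
        q=P[l==i];top=q[q[:,2]>.118]
        print("red",ce[i],st[i,4],np.median(q,0),"top",top.mean(0) if len(top) else None)
def proj(w): q=K@(Rc.T@(np.array(w)-tc)); return np.round(q[:2]/q[2])
print("axis px",proj([*AX,.1]),"roller@5mm",proj([*dock(-.08,-.083),.051]))
E
```

```text
3.8333 [ 1.03670311e-04 -5.55149468e-04  1.57644632e-08] [-0.62420179 -0.12868297 -0.00499773]
red [348.62273902 148.52196382] 387 [ 0.5491507  -0.04202042  0.12497778] top [ 0.54794639 -0.04196983  0.12578308]
axis px [276. 150.] roller@5mm [320. 194.]
```

View pics/w1.png

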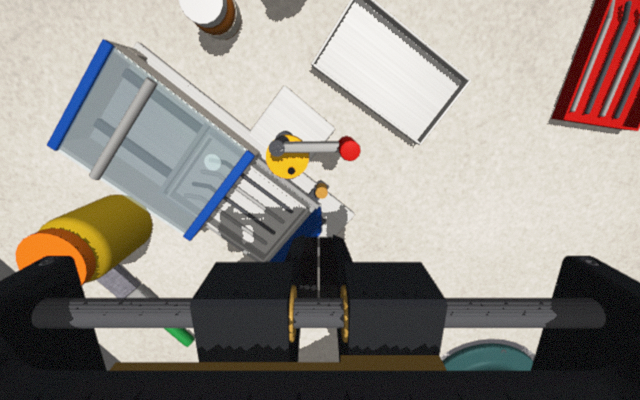

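The wrist view shows the spindle at (277,148), predicted (276,150), and the roller at (321,190). The knob, at (349,148), lies 78 mm from the axis, as it must, at a world angle of −122°. The model holds, so I'll descend and sweep.

```bash
python3 - <<'E'
from h import *
p,r=lev(-122.2,off=.032); manip.move_linear(p,rate=.15,rot=r)
print(manip.state()["clock"],manip.state()["contact_force"])
for d in list(range(-140,-4,8))+[-2,1,3]:
    manip.move_linear(*[(x) for x in (lev(d)[0],)],rate=.08,rot=lev(d)[1]) 
    s=manip.state();f=s["contact_force"];print(d,round(s["clock"],2),np.round(f,1))
    if np.linalg.norm(f)>40: print("stop");break
E
```

```text
5.3333 [-0.09143632 -0.78012086  1.32104863]
-140 5.79 [ 0.6  0.3 -0.1]
-132 6.08 [-0.5  0.5  0.2]
-124 6.38 [-0.2  0.3 -0.3]
-116 6.67 [-1.4 -0.1 -0.1]
-108 6.96 [-1.4 -0.1 -0.6]
-100 7.25 [-3.3 -0.8 -0.9]
-92 7.54 [-2.8 -1.1 -0.5]
-84 7.83 [-1.7 -1.4 -1.9]
-76 8.12 [-1.4 -2.1 -1. ]
-68 8.42 [-1.2 -1.1 -0.8]
-60 8.71 [-1.8 -3.2 -0.3]
-52 9.0 [-1.3 -2.8 -1.1]
-44 9.29 [-2.5 -4.4 -0.2]
-36 9.58 [-2.  -4.9 -0.2]
-28 9.88 [-1.9 -5.7  0.1]
-20 10.17 [-1.1 -5.1 -0.1]
-12 10.46 [-0.8 -5.  -0.6]
-2 10.78 [-0.5 -7.3 -0.6]
1 11.03 [ -1.8 -11.9  -1. ]
3 11.28 [ -2.1 -18.    0.5]
```

The force rose as the lever met its stop. Now I'll back off, lift and check the knob.

```bash
python3 - <<'E'
from h import *
p,r=lev(3,off=.035); manip.move_linear(p,rate=.15)
p[2]=.2; manip.move_linear(p,rate=.25)
p=np.r_[dock(-.17,0),.24]; manip.move_pose(p,down(HD+np.pi/2))
s=manip.state();print(s["clock"],s["contact_force"])
c=cams.capture("wrist");w=c["image"]
T=rotm(s["tcp_rot"]);X=np.array(c["T_tool_cam"])
c["orientation"]=T@X[:3,:3];c["position"]=T@X[:3,3]+s["tool_pos"];P=pts(c)
for n,c,P in(("wrist",c,P),*[(n,(q:=cams.capture(n)),pts(q)) for n in("side","top")]):
    H,S,V=cv2.split(cv2.cvtColor(c["image"],cv2.COLOR_BGR2HSV))
    box=(P[...,0]>.45)&(P[...,0]<.75)&(P[...,1]>-.1)&(P[...,1]<.2)
    k=P[((H<6)|(H>174))&(S>130)&(P[...,2]>.118)&box]
    b=P[(H>100)&(H<125)&(S>130)&(P[...,2]>.095)&(P[...,2]<.125)&(P[...,0]<.56)&box]
    if len(k): v=k.mean(0)[:2]-AX;print(n,"knob",k.mean(0),"r",np.linalg.norm(v),"cam",np.radians(-15)+HD-np.arctan2(v[1],v[0]))
    if len(b): print(n,"plate top dock x",((b[:,:2]-O)@u(HD)).mean())
cv2.imwrite("pics/w2.png",w)
E
```

```text
13.225 [-0.34522636  0.01002777  0.34652791]
wrist knob [0.61258614 0.05199952 0.17124515] r 0.03619134888373118 cam -0.8743433144841957
wrist plate top dock x -0.0969577007125923
side knob [0.67014619 0.02756749 0.12502513] r 0.08070500914842454 cam -0.03755444590912376
side plate top dock x -0.09217599716784394
top knob [0.66913524 0.02392681 0.12438608] r 0.07962040784345424 cam 0.0076013927628954215
top plate top dock x -0.09546328021852837
```

View pics/w2.png

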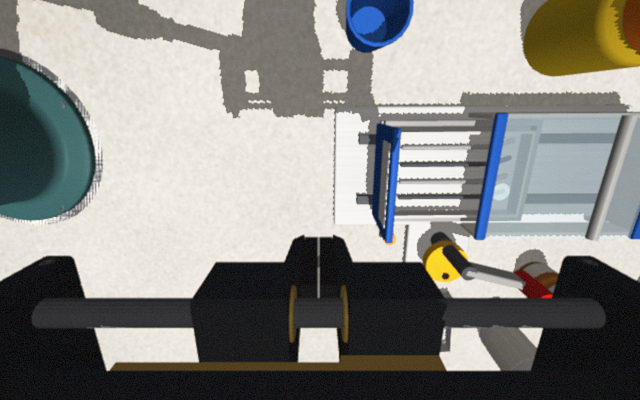

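The wrist view shows the plate ahead of the fingers at about (385,180) px and the lever swung forward. The knob in the side and top views gives a cam angle of about 0, so the cam is unlocked. Next is the plate push.

```bash
python3 - <<'E'
from h import *
P=lambda x,z=.07: np.r_[dock(x,0),z]
manip.move_linear(P(-.155,.24),rate=.2); manip.move_linear(P(-.155),rate=.15)
f0=manip.state()["contact_force"].copy();print(f0)
x=-.155
while x<.004:
    x+=.01 if x<-.032 else .002
    manip.move_linear(P(x),rate=.06)
    s=manip.state();f=(s["contact_force"]-f0);fx=f[:2]@u(HD)
    print(round(x,3),round(s["clock"],2),np.round(f,1),round(fx,1),np.round((s["tool_pos"][:2]-O)@u(HD),4))
    if fx<-15: print("stop");break
E
```

```text
[-0.36457378 -0.48241602  0.80879754]
-0.145 15.22 [ 0.4  0.4 -0.1] 0.5 -0.1439
-0.135 15.54 [-0.2  0.2 -1.1] -0.2 -0.1345
-0.125 15.86 [ 0.2  0.8 -0.8] 0.4 -0.1245
-0.115 16.18 [-0.  -0.2 -1.3] -0.1 -0.1145
-0.105 16.49 [-0.7  1.  -1. ] -0.4 -0.1043
-0.095 16.81 [ 0.3  0.5 -1.8] 0.4 -0.0942
-0.085 17.12 [ 0.6 -0.1 -1.1] 0.5 -0.0842
-0.075 17.44 [ 0.1  0.4 -0.7] 0.2 -0.0742
-0.065 17.76 [ 0.1  0.1 -0.4] 0.1 -0.0643
-0.055 18.07 [ 0.   0.4 -0.5] 0.1 -0.0542
-0.045 18.39 [ 0.6  0.1 -1.6] 0.6 -0.0443
-0.035 18.71 [ 1.   1.1 -0.7] 1.3 -0.0343
-0.025 19.02 [-0.8  0.8 -0.3] -0.5 -0.0243
-0.023 19.27 [-0.6  0.8 -0. ] -0.4 -0.0229
-0.021 19.52 [-2.3 -0.2 -1.5] -2.2 -0.0211
-0.019 19.77 [-0.6 -0.4 -1. ] -0.7 -0.0189
-0.017 20.02 [-0.9  0.1 -0.4] -0.8 -0.0168
-0.015 20.27 [-1.6 -0.5 -1.1] -1.7 -0.0147
-0.013 20.52 [-0.6  0.3 -0.7] -0.5 -0.0127
-0.011 20.77 [-1.6  0.3 -1.2] -1.4 -0.0107
-0.009 21.02 [-5.3 -1.   3.2] -5.4 -0.0103
-0.007 21.27 [-12.5  -3.4   8.9] -13.0 -0.0103
-0.005 21.52 [-18.3  -5.   14.4] -19.0 -0.0104
stop
```

There is a hard stop at TCP x = −10.3 mm, close to the expected home. I'll retreat and verify.

```bash
python3 - <<'E'
from h import *
manip.move_linear(np.r_[dock(-.07,0),.07],rate=.12); manip.move_linear(np.r_[dock(-.12,0),.25],rate=.2)
manip.set_joints([-1.205,.264,1.604,0,1.274,-.037])
s=manip.state();print(s["clock"],s["contact_force"])
for n in("side","top"):
    c=cams.capture(n);P=pts(c)
    H,S,V=cv2.split(cv2.cvtColor(c["image"],cv2.COLOR_BGR2HSV))
    box=(P[...,0]>.45)&(P[...,0]<.75)&(P[...,1]>-.1)&(P[...,1]<.22)
    k=P[((H<6)|(H>174))&(S>130)&(P[...,2]>.118)&box]
    b=P[(H>100)&(H<125)&(S>130)&(P[...,2]>.1)&(P[...,2]<.125)&box]
    v=k.mean(0)[:2]-AX if len(k) else [0,0];print(n,"cam",np.radians(-15)+HD-np.arctan2(v[1],v[0]),"plate centre x",((b[:,:2]-O)@u(HD)).mean() if len(b) else None)
    cv2.imwrite(f"pics/end_{n}.png",cv2.resize(c["image"][130:275,190:400] if n=="top" else c["image"][120:380,200:420],None,fx=2.3,fy=2.3))
E
```

```text
25.9 [ 0.02998615  0.06266206 -0.89058409]
side cam -0.030896146150409927 plate centre x 0.01221525760543848
top cam 0.007747426686646939 plate centre x 0.009636886514158758
```

View pics/end_side.png

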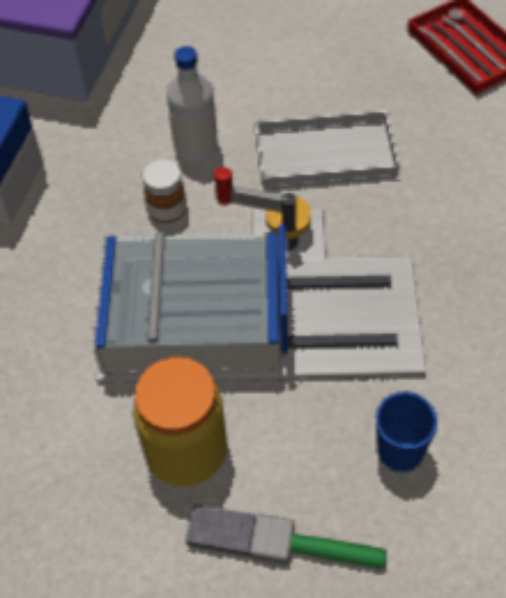

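View pics/end_top.png

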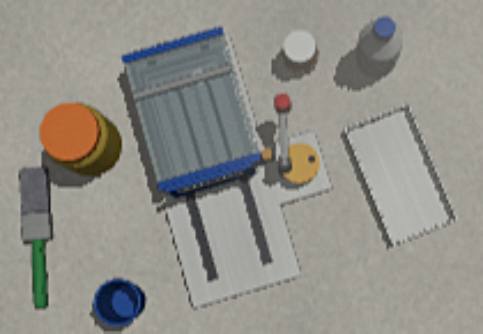

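Both views show the plate closing the hood mouth (top crop around (210,175) px), with its centre at x of about 9–12 mm where 9 is expected. The lever points forward (knob at (283,102)), the other objects are where they stood, and the arm is clear.

```bash
python3 -c "
from h import *
print(order.close_job())"
```

```text
the job is handed in; nothing more can be done
None
```

I turned the cam to its low point, pushed the carriage home so the plate closes the hood, left the arm clear of the dock, and handed the job in at about 26 s; no verdict was returned.

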